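# Restock the bench rack behind the bottles in use

## Task

Move the four fresh bottles from the single-row carrying rack into the empty row of the two-row bench rack, so that they stand there in the same order as the bottles already in use: each fresh bottle upright in the cell directly across the rack from the open bottle of its own kind. Set each one down on the cell's floor, do not drop it, and leave the bottles in use standing where they are.

Things in the scene. Friction and masses are not known exactly. Their poses are not given: they have to be found in the camera images.
- bench_rack: Two-row bench rack, light blue acrylic, fixed, 166 x 280 mm, 28 mm high. Cells 64 mm square inside, at y = -102, -34, 34, 102 mm along each row: near row at x = -46 mm (open bottles), far row at x = +46 mm (empty, away from the robot). Bottles stand on its base plate, 6 mm above the bench; thin bars around the cells reach 28 mm. Origin: centre of the underside, z up.
- carry_rack: Single-row carrying rack, same acrylic, fixed, 74 x 280 mm, 28 mm high; 64 mm cells at x = 0, y = -102, -34, 34, 102 mm, a fresh bottle in each, on the base plate 6 mm above the bench. It stands left or right of the bench rack. Origin: centre of the underside, y along the row, z up.
- fresh_round: Fresh tall round bottle, 44 mm in diameter and 92 mm high: cylindrical body up to 62 mm, sloping shoulder, round screw cap 28 mm wide from 71 to 92 mm. White plastic, orange cap, rigid, about 120 g. Starts upright in some cell of the carrying rack. Origin: centre of its underside; z up through the cap.
- fresh_oblong: Fresh flat oblong bottle, 34 mm (its x) by 48 mm (its y) and 80 mm high: straight flat sides and flat shoulders at 60 mm, small round screw cap 22 mm wide from 63 to 80 mm; it starts with its long side along the row, within 0.12 rad. White plastic, orange cap, rigid, about 90 g. Starts upright in some cell of the carrying rack. Origin: centre of its underside; z up through the cap.
- fresh_jar: Fresh squat wide-mouth jar, 48 mm in diameter and 66 mm high: straight-sided, its screw lid (47 to 66 mm) as wide as the body. White plastic, orange cap, rigid, about 100 g. Starts upright in some cell of the carrying rack. Origin: centre of its underside; z up through the cap.
- fresh_dropper: Fresh slim dropper bottle, 34 mm in diameter and 90 mm high: cylindrical body up to 56 mm, above it a thin spout with pointed cap, 26 mm wide at its foot and 9 mm at its tip. White plastic, orange cap, rigid, about 60 g. Starts upright in some cell of the carrying rack. Origin: centre of its underside; z up through the cap.
- open_round: The bottle in use of the same kind as fresh_round, same shape and size (tall round), standing upright in some cell of the near row of the bench rack; it stays there. Origin: centre of its underside; z up.
- open_oblong: The bottle in use of the same kind as fresh_oblong, same shape and size (oblong bottle), standing upright in some cell of the near row of the bench rack; it stays there. Origin: centre of its underside; z up.
- open_jar: The bottle in use of the same kind as fresh_jar, same shape and size (squat jar), standing upright in some cell of the near row of the bench rack; it stays there. Origin: centre of its underside; z up.
- open_dropper: The bottle in use of the same kind as fresh_dropper, same shape and size (dropper bottle), standing upright in some cell of the near row of the bench rack; it stays there. Origin: centre of its underside; z up.
There are look-alikes about, which are no part of the job. Leave any black or blue look-alike of the fresh_dropper alone. What is shaped like the fresh_oblong but yellow is not meant.

How it is judged:
By the outcome, as a careful person would: the job done as asked, in the order asked, and still so for the second after the job is handed in, with the robot touching nothing.
It also fails if it takes over 112 s, if anything falls off the work surface, if the arm or the gripper's body presses on something with over 40 N, if the wrist force passes 120 N, or if a joint passes its speed limit or range.

## Robot

A 6-joint arm with a two-finger parallel gripper is mounted at the origin on the work surface. World frame = base frame: x ahead of the robot, y to its left, z up, the work surface at z = 0. Lengths are in mm, angles in rad, forces in N, time in s.
With the tool pointing down it reaches from about 350 to 875 mm from the base axis. Payload 4.2 kg.
Tool frame: the origin (TCP) lies midway between the tips of the shut fingers; the grasp point (between the pads) lies 19 mm behind it (arm.tcp_to_grasp is the distance from the TCP to the grasp point, in mm); z points along the fingers, y is the line along which they close (so a half turn about z gives the same grasp; the last joint's range is limited). The gripper opens to 85 mm and grips with 20 to 120 N. Pads are 22 mm wide; open, the fingers measure 114 mm over their backs; the gripper's body (76 mm by 85 mm) begins 54 mm behind the grasp point. The pads swing forward as they close: fully open they stand 13 mm farther back than shut.
Start: joints at [-0.978, 0.385, 0.008, 0, -1.194, -0.259], TCP at [204.787, -590.476, 231.312] pointing down, gripper open.
Joint ranges: [-3.14, 3.14], [-1.21, 2.06], [-1.07, 1.41], [-3.16, 2.05], [-2.99, -0.16], [-3.1, 3.1]. Speed limits (rad/s): [2.79, 2.79, 3.14, 3.14, 3.14, 3.14].

## Interface

Orientations are given as a unit quaternion [x, y, z, w].
In Python, from bench import arm gives the robot as it stands.
- The arm moves only by the tool arm_command, never from a script. Its argument "rows" is a list of rows, each a list of 2 entries, a list of its own where there are three numbers: the shift along the tool's x, y, z as a fraction of full scale, then the turn, a rotation vector about the tool's x, y, z as a fraction of full scale. In form: [[[x, y, z], [wx, wy, wz]], ...]. A call has 1 to 5 rows; each row is the pose to reach, as a shift and turn from the pose commanded when the call began, along the tool's axes at that moment, turning the shorter way round; what a row does not reach only later rows make up. Full scale, the value 1, is 0.25 m for a shift and 180 degrees for a turn. A row lasts 1/10 s, in which the tool goes at most 50 mm and 8.59 degrees, less where a joint would pass 70% of its speed; a pose out of reach is approached as far as the arm can. A call with a number of a shift or a turn outside -1 to 1 is refused whole. A call with a gripper value outside its range is refused whole. "grip" is the opening, from 0 (shut) to 1 (fully open), set as the call begins (left out, the last holds). The fingers move at their own pace and stop on an object; the grip force is fixed at half the most. Time passes only in rows, so rows that repeat a pose let the fingers close. It gives the time, the measured TCP pose, the force, the opening and the grip force at its end, in the units of the state.
- arm.read_state(): the state, without advancing time (a new reading comes with each control period).
- arm.get_image(name): name is "side" or "top"; returns (picture, depth): 384x512x3 uint8, blue, green, red; 384x512 float32, mm along the optical axis (not along the pixel's ray), 0 where there is no reading.
- arm.camera_info(name): a dict with "fx", "fy", "cx", "cy" (pixels), "extrinsics" (4x4, takes a point from camera to world coordinates). Camera axes: x right, y down, z forward; pixel columns grow to the right and rows downward; lengths in mm; the calibration is good to about 2 mm. A picture is of the moment at which its call begins. camera_info takes no time and is no camera call.
- arm.job_done(): hands the job in; it is judged then, once.
Trained networks look in the newest picture that a camera, given by its name, has taken for a name from the list of things; names that differ only in an ending like _2 or _b are one class to them, and where a whole thing is asked for, a point or a joint stands for the part that bears it (a point fixed in the world has none). Each returns a list of dicts, best first, with "score" (0 to 1); they miss things now and then, are a little off and sometimes report something else, mostly with a low value. They report only what shows in the picture. A call takes as long as a camera call. They do not tell look-alikes from the thing itself.
- arm.spot_in(camera, query): "position" ([column, row] in pixels, amid what is visible of it).
The state is a dict: "clock": time; "joints": joint angles; "joint_vel": joint speeds; "joint_efforts": joint torques, N m; "position": TCP position; "ee_rot": TCP orientation; "contact_force": force on the tool from outside, world axes, zero at the start; "wrist_torque": the same for the moment, N m; "gripper_width": finger opening in mm; "grasp_force": force on a finger pad.
Only numpy, scipy, OpenCV 4.12 (cv2) and the standard library are available. Lean on these libraries where they do the work, as an engineer would, in place of code of your own. Each camera call takes 0.05 s, during which the arm holds its last target. There are 200 camera calls.

## Working session

There is one attempt and no reset: what is moved stays moved. The work goes in short steps, Python scripts to look and compute and a tool call to move; the robot and the scene stay as the last step left them, time stands still between calls to the robot, and variables do not carry over. Pictures are saved under pics/ and viewed, at most 14 in all, crops included, and the job is handed in when it is done.

Besides the shell and the picture viewer there is one more tool, called after "Request:" as name(argument=value, ...), one argument or row to a line, values as JSON. arm_command: Moves the arm, as the interface text tells. Shift numbers are shares of 0.25 m and turn numbers shares of 180 degrees, none past 1 either way. Its arguments: {"type":"object","properties":{"rows":{"type":"array","items":{"type":"array"}},"grip":{"type":"number"}},"required":["rows"]}

```bash
mkdir -p pics; ls
cat > h.py <<'E'
import numpy as np, cv2
from bench import arm
def snap(n,f):
    p,d=arm.get_image(n); cv2.imwrite('pics/%s.png'%f,p); np.save('pics/%s.npy'%f,d); return p,d
def cloud(n,d):
    i=arm.camera_info(n); v,u=np.mgrid[:384,:512]; E=np.array(i['extrinsics'])
    P=np.stack([(u-i['cx'])/i['fx']*d,(v-i['cy'])/i['fy']*d,d],-1)
    W=P@E[:3,:3].T+E[:3,3]; W[d<=0]=np.nan; return W
E
python3 - <<'E'
from h import *
s=arm.read_state();print(s['clock'],s['position'],s['ee_rot'],s['gripper_width'])
for c in('top','side'):
    p,d=snap(c,c+'0'); W=cloud(c,d)
    print(c,np.round(arm.camera_info(c)['extrinsics'],2).tolist())
    for q in('bench_rack','carry_rack','fresh_round','fresh_oblong','fresh_jar','fresh_dropper','open_round','open_oblong','open_jar','open_dropper'):
        for r in arm.spot_in(c,q)[:3]:
            x,y=np.int32(np.round(r['position'])); print(c,q,round(r['score'],2),x,y,np.round(W[y,x]))
a=cv2.resize(cv2.imread('pics/top0.png'),(800,600));cv2.imwrite('pics/top0b.png',a)
E
```

```text
pics
0.0 [ 204.59994544 -589.95948695  230.22829884] [-1.66030425e-01  9.86120045e-01  1.05064986e-03 -2.24133300e-04] 85.18092136609366
top [[-0.02, -1.0, 0.03, 436.96], [-1.0, 0.02, -0.01, 13.14], [0.01, -0.03, -1.0, 1047.15], [0.0, 0.0, 0.0, 1.0]]
top bench_rack 0.65 339 167 [ 515. -195.   28.]
top carry_rack 0.58 164 187 [478. 216.  25.]
top fresh_round 0.93 176 186 [476. 176.  97.]
top fresh_oblong 0.74 148 189 [472. 240.  83.]
top fresh_oblong 0.74 158 138 [584. 216.  81.]
top fresh_oblong 0.42 206 187 [474. 114.  69.]
top fresh_jar 0.6 207 187 [473. 111.  71.]
top fresh_dropper 0.81 119 144 [576. 308.  64.]
top fresh_dropper 0.71 118 192 [467. 308.  76.]
top fresh_dropper 0.56 115 235 [371. 319.  70.]
top open_round 0.8 359 188 [ 463. -229.   74.]
top open_oblong 0.87 333 195 [ 448. -168.   85.]
top open_jar 0.67 389 185 [ 468. -297.   72.]
top open_dropper 0.74 303 199 [ 441. -101.   88.]
side [[-0.95, -0.24, 0.21, 221.33], [-0.32, 0.73, -0.6, 689.84], [-0.01, -0.63, -0.77, 947.16], [0.0, 0.0, 0.0, 1.0]]
side bench_rack 0.94 261 151 [ 516. -177.    7.]
side carry_rack 0.96 223 295 [449. 283.  27.]
side fresh_round 0.82 228 248 [469. 194.  74.]
side fresh_oblong 0.8 180 254 [571. 233.  57.]
side fresh_oblong 0.67 219 279 [462. 268.  65.]
side fresh_jar 0.73 236 225 [475. 126.  69.]
side fresh_dropper 0.95 211 306 [455. 330.  62.]
side fresh_dropper 0.89 252 324 [362. 339.  61.]
side fresh_dropper 0.69 160 288 [570. 330.  72.]
side open_round 0.7 289 129 [ 450. -227.   68.]
side open_jar 0.64 296 109 [ 454. -314.   67.]
side open_jar 0.49 217 279 [465. 270.  66.]
side open_dropper 0.62 285 166 [423. -98.  57.]
```

View pics/top0b.png

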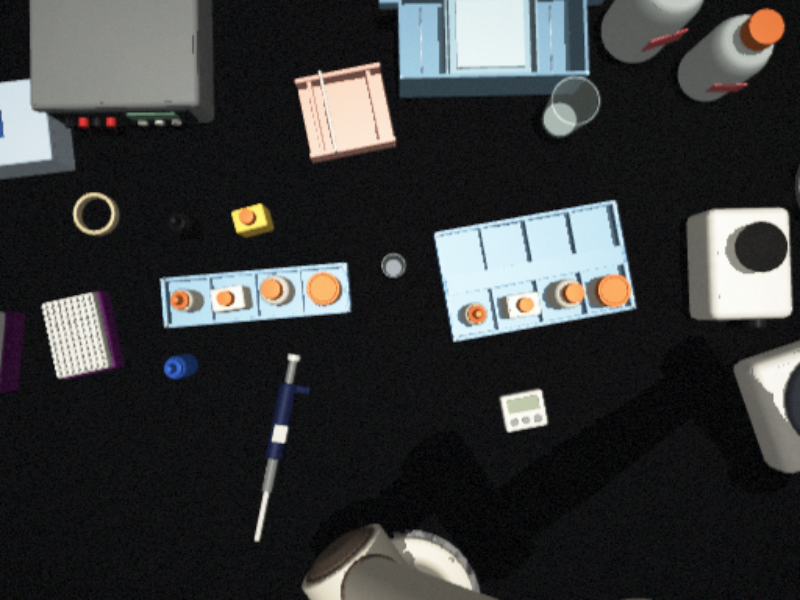

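Run:
```python
import cv2
a=cv2.imread('pics/side0.png')[80:360,100:340];cv2.imwrite('pics/side0b.png',cv2.resize(a,(514,600),interpolation=3))
a=cv2.imread('pics/top0.png')[110:270,90:430];cv2.imwrite('pics/top0c.png',cv2.resize(a,(800,376),interpolation=3))
```

```text
(no output)
```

View pics/side0b.png

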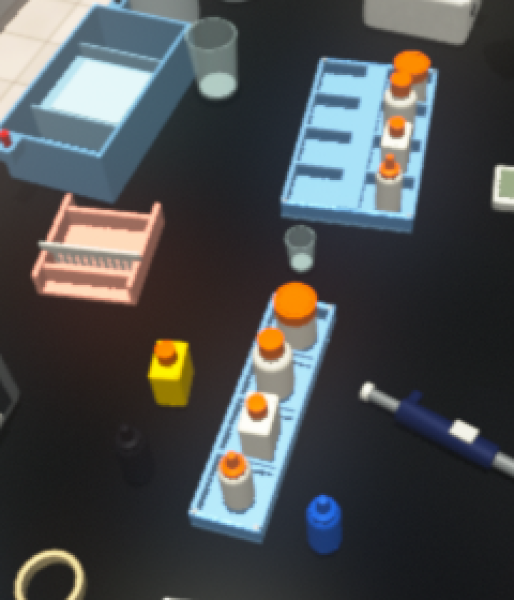

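View pics/top0c.png

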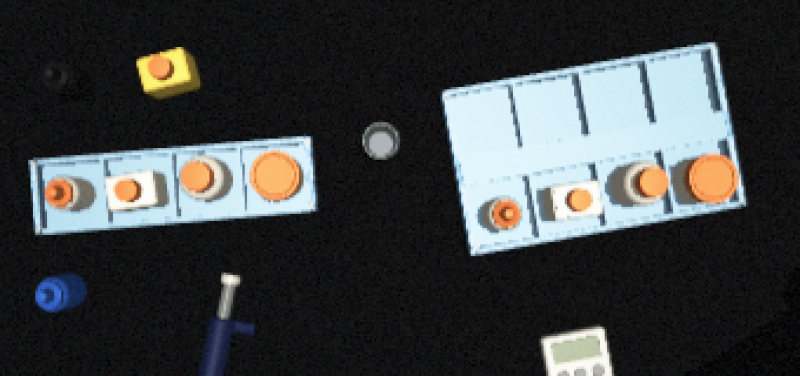

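The carrying rack (left, full-res row about 187) holds, left to right, dropper (118,192), oblong (148,189), round (176,186) and jar (207,187). The bench near row runs in the same order: dropper (303,199), oblong (333,195), round (359,188), jar (389,185).

Look-alikes outside the rack are the black dropper (115,142), the blue dropper (115,235) and the yellow oblong (158,138). The fresh ones are the white bottles in the rack cells, and the crop confirms it.

```bash
cat >> h.py <<'E'
def rack(p,W,box,L):
    x0,x1,y0,y1=box; h=cv2.cvtColor(p,cv2.COLOR_BGR2HSV)
    m=(h[...,0]>90)&(h[...,0]<115)&(h[...,1]>40)&(h[...,2]>90)&(W[...,2]>19)&(W[...,2]<36)&(W[...,0]>x0)&(W[...,0]<x1)&(W[...,1]>y0)&(W[...,1]<y1)
    return cv2.minAreaRect(W[m][:,:2].astype(np.float32)),m.sum()
def top(W,x,y,z0,z1,r=30):
    m=(np.hypot(W[...,0]-x,W[...,1]-y)<r)&(W[...,2]>z0)&(W[...,2]<z1)
    q=W[m]; c,rad=cv2.minEnclosingCircle(q[:,:2].astype(np.float32)); lo,hi=np.percentile(q[:,:2],[1,99],axis=0)
    return np.round([*c,rad,*((lo+hi)/2),*q.mean(0),len(q)],1)
E
python3 - <<'E'
from h import *
p=cv2.imread('pics/top0.png');W=cloud('top',np.load('pics/top0.npy'))
print(rack(p,W,(400,560,40,380),0)); print(rack(p,W,(380,640,-370,-40),0))
for n,x,y,z0,z1 in [('jar',473,111,60,80),('round',476,176,86,105),('obl',472,240,76,92),('obl body',472,240,56,75),('drop',467,308,78,105),('dropbody',467,303,45,68),('Ojar',468,-297,60,80),('Oround',460,-229,86,105),('Oobl',448,-168,76,92),('Odrop',441,-101,80,105)]: print(n,top(W,x,y,z0,z1))
E
```

```text
(((475.18212890625, 218.73519897460938), (74.14498138427734, 280.93133544921875), 3.5031111240386963), np.int64(706))
(((502.47412109375, -202.33999633789062), (166.3539581298828, 281.6466979980469), 8.851611137390137), np.int64(1109))
jar [480.6 112.4  23.8 480.1 112.3 480.2 112.   70.8 356. ]
round [480.1 183.   14.1 480.4 182.6 480.1 182.2  97.8 133. ]
obl [469.2 251.   11.2 469.7 251.  469.4 250.   85.4  81. ]
obl body [471.3 246.2  24.2 470.1 247.6 470.  243.5  65.5 204. ]
drop [468.4 316.4  10.7 468.7 315.3 468.7 314.   86.3  57. ]
dropbody [468.3 301.8  28.1 469.6 300.8 468.4 305.3  60.3  80. ]
Ojar [ 467.5 -305.4   23.8  467.8 -304.   467.6 -303.8   70.5  363. ]
Oround [ 464.9 -241.7   13.8  465.  -241.6  465.1 -241.    97.4  131. ]
Oobl [ 450.1 -176.1   11.3  449.4 -176.   449.9 -175.5   85.2   81. ]
Odrop [ 436.8 -105.4   11.   439.6 -105.3  438.8 -105.4   89.6   31. ]
```

```bash
cat >> h.py <<'E'
from scipy.spatial.transform import Rotation as Ro
def plan(*ts,maxd=200,maxa=38):
    """ts: (x,y,z,rack yaw deg). Print per call the end shift and turn in tool fractions."""
    s=arm.read_state(); p=np.array(s['position']); R=Ro.from_quat(s['ee_rot'])
    print('t %.1f'%s['clock'],np.round(p,1),'yaw %.2f'%(np.degrees(np.arctan2(*R.as_matrix()[1::-1,1]))-180),'w %.1f'%s['gripper_width'],np.round(s['contact_force'],1),'j',np.round(s['joints'],2))
    for x,y,z,th in ts:
        t=np.array([x,y,z]); a=np.radians(th)
        T=Ro.from_matrix(np.array([[np.sin(a),-np.cos(a),0],[-np.cos(a),-np.sin(a),0],[0,0,-1]]))
        rv=(R.inv()*T).as_rotvec(); n=max(1,int(np.ceil(max(np.linalg.norm(t-p)/maxd,np.degrees(np.linalg.norm(rv))/maxa))))
        d=(t-p)/n
        for i in range(n):
            print((x,y,z,th),'shift',np.round(R.inv().apply(d)/250,3),'turn',np.round(rv/n/np.pi,3)); p=p+d; R=R*Ro.from_rotvec(rv/n)
E
python3 -c "
from h import *
plan((480.5,112.3,170,3.5),(480.5,112.3,31,3.5))"
```

```text
t 1.1 [ 204.8 -590.5  231.3] yaw -70.87 w 85.2 [-0.3  0.   0.4] j [-0.98  0.38  0.01  0.   -1.19 -0.26]
(480.5, 112.3, 170, 3.5) shift [-0.491  0.574  0.061] turn [-0.    -0.    -0.103]
(480.5, 112.3, 170, 3.5) shift [-0.648  0.387  0.061] turn [-0.    -0.    -0.103]
(480.5, 112.3, 170, 3.5) shift [-0.738  0.16   0.061] turn [-0.    -0.    -0.103]
(480.5, 112.3, 170, 3.5) shift [-0.75  -0.083  0.061] turn [-0.    -0.    -0.103]
(480.5, 112.3, 31, 3.5) shift [-0.     0.     0.556] turn [-0. -0. -0.]
```

Request:
arm_command(
  rows=[
    [[-0.1,0.12,0.01],[0,0,-0.02]],
    [[-0.2,0.24,0.03],[0,0,-0.04]],
    [[-0.3,0.36,0.04],[0,0,-0.06]],
    [[-0.4,0.47,0.05],[0,0,-0.08]],
    [[-0.491,0.574,0.06],[0,0,-0.103]],
  ],
  grip=1,
)

```text
clock: 1.6
position: [274.1, -413.3, 216.4]
ee_rot: [-0.324, 0.946, -0.0, 0.0]
contact_force: [1.7, -0.2, -0.1]
gripper_width: 85.3
grasp_force: 0.0
```

Request:
arm_command(
  rows=[
    [[-0.13,0.08,0.01],[0,0,-0.02]],
    [[-0.26,0.16,0.03],[0,0,-0.04]],
    [[-0.39,0.24,0.04],[0,0,-0.06]],
    [[-0.52,0.31,0.05],[0,0,-0.08]],
    [[-0.648,0.387,0.06],[0,0,-0.103]],
  ],
)

```text
clock: 2.1
position: [343.4, -237.8, 201.6]
ee_rot: [-0.472, 0.881, -0.0, 0.0]
contact_force: [0.7, -0.3, -0.7]
gripper_width: 85.0
grasp_force: 0.0
```

Request:
arm_command(
  rows=[
    [[-0.15,0.03,0.01],[0,0,-0.02]],
    [[-0.3,0.06,0.03],[0,0,-0.04]],
    [[-0.45,0.1,0.04],[0,0,-0.06]],
    [[-0.6,0.13,0.05],[0,0,-0.08]],
    [[-0.738,0.16,0.06],[0,0,-0.103]],
  ],
)

```text
clock: 2.6
position: [412.8, -61.8, 186.7]
ee_rot: [-0.608, 0.794, -0.0, 0.001]
contact_force: [1.6, -0.8, 0.2]
gripper_width: 85.1
grasp_force: 0.0
```

Request:
arm_command(
  rows=[
    [[-0.2,-0.02,0.02],[0,0,-0.03]],
    [[-0.39,-0.04,0.04],[0,0,-0.06]],
    [[-0.57,-0.06,0.06],[0,0,-0.08]],
    [[-0.75,-0.083,0.061],[0,0,-0.103]],
    [[-0.75,-0.083,0.061],[0,0,-0.103]],
  ],
)

```text
clock: 3.1
position: [484.1, 116.3, 171.1]
ee_rot: [0.729, -0.684, 0.001, -0.001]
contact_force: [0.1, 0.3, 0.1]
gripper_width: 85.4
grasp_force: 0.0
```

```bash
python3 -c "
from h import *
plan((480.5,112.3,31,3.5))"
```

```text
t 3.1 [484.1 116.3 171.1] yaw -356.36 w 85.4 [0.1 0.3 0.1] j [ 0.56  0.22 -0.39  0.   -0.96 -0.5 ]
(480.5, 112.3, 31, 3.5) shift [0.015 0.017 0.56 ] turn [-0.001  0.     0.001]
```

Request:
arm_command(
  rows=[
    [[0.015,0.017,0.12],[0,0,0]],
    [[0.015,0.017,0.26],[0,0,0]],
    [[0.015,0.017,0.4],[0,0,0]],
    [[0.015,0.017,0.51],[0,0,0]],
    [[0.015,0.017,0.56],[0,0,0]],
  ],
)

```text
clock: 3.6
position: [476.0, 106.8, 28.8]
ee_rot: [0.727, -0.687, -0.001, 0.002]
contact_force: [-0.4, 0.2, 0.0]
gripper_width: 85.3
grasp_force: 0.0
```

Request:
arm_command(
  rows=[
    [[0,0,0],[0,0,0]],
    [[0,0,0],[0,0,0]],
    [[0,0,0],[0,0,0]],
    [[0,0,0],[0,0,0]],
    [[0,0,0],[0,0,0]],
  ],
  grip=0,
)

```text
clock: 4.1
position: [478.5, 108.3, 32.4]
ee_rot: [0.727, -0.686, 0.001, -0.001]
contact_force: [0.0, -0.5, 4.6]
gripper_width: 47.0
grasp_force: 61.4
```

```bash
python3 -c "
from h import *
plan((480.5,112.3,150,3.5),(563.6,-296,150,8.85),(563.6,-296,34,8.85))"
```

```text
t 4.1 [478.5 108.3  32.4] yaw -356.69 w 47.0 [ 0.  -0.5  4.6] j [ 0.55  0.41 -0.56  0.   -0.6  -0.5 ]
(480.5, 112.3, 150, 3.5) shift [-0.016 -0.01  -0.471] turn [-0.001  0.    -0.001]
(563.6, -296, 150, 8.85) shift [ 0.55  -0.077  0.   ] turn [-0.   -0.   -0.01]
(563.6, -296, 150, 8.85) shift [ 0.552 -0.06   0.   ] turn [-0.   -0.   -0.01]
(563.6, -296, 150, 8.85) shift [ 0.554 -0.043  0.   ] turn [-0.   -0.   -0.01]
(563.6, -296, 34, 8.85) shift [ 0.    -0.     0.464] turn [0. 0. 0.]
```

Request:
arm_command(
  rows=[
    [[0,0,-0.04],[0,0,0]],
    [[0,0,-0.13],[0,0,0]],
    [[0,0,-0.25],[0,0,0]],
    [[0,0,-0.38],[0,0,0]],
    [[0,0,-0.471],[0,0,0]],
  ],
)

```text
clock: 4.6
position: [477.8, 108.1, 151.4]
ee_rot: [0.727, -0.686, 0.0, -0.001]
contact_force: [0.6, 0.2, -0.7]
gripper_width: 47.0
grasp_force: 61.7
```

Request:
arm_command(
  rows=[
    [[0.06,-0.01,0],[0,0,0]],
    [[0.17,-0.02,0],[0,0,-0.002]],
    [[0.29,-0.04,0],[0,0,-0.005]],
    [[0.42,-0.06,0],[0,0,-0.008]],
    [[0.55,-0.077,0],[0,0,-0.01]],
  ],
)

```text
clock: 5.1
position: [504.4, -29.3, 149.3]
ee_rot: [0.738, -0.675, -0.0, -0.0]
contact_force: [1.2, 0.3, -1.5]
gripper_width: 46.7
grasp_force: 61.7
```

Request:
arm_command(
  rows=[
    [[0.11,-0.01,0],[0,0,-0.002]],
    [[0.22,-0.02,0],[0,0,-0.004]],
    [[0.33,-0.04,0],[0,0,-0.006]],
    [[0.44,-0.05,0],[0,0,-0.008]],
    [[0.552,-0.06,0],[0,0,-0.01]],
  ],
)

```text
clock: 5.6
position: [531.5, -165.3, 149.2]
ee_rot: [0.748, -0.663, -0.0, -0.0]
contact_force: [0.9, 0.9, -0.0]
gripper_width: 47.0
grasp_force: 61.7
```

Request:
arm_command(
  rows=[
    [[0.13,-0.01,0],[0,0,-0.002]],
    [[0.26,-0.02,0],[0,0,-0.004]],
    [[0.38,-0.03,0],[0,0,-0.006]],
    [[0.48,-0.04,0],[0,0,-0.008]],
    [[0.554,-0.043,0],[0,0,-0.01]],
  ],
)

```text
clock: 6.1
position: [558.8, -302.0, 148.9]
ee_rot: [0.758, -0.652, -0.0, -0.0]
contact_force: [0.3, -0.0, -1.4]
gripper_width: 46.6
grasp_force: 61.7
```

Request:
arm_command(
  rows=[
    [[0,0,0],[0,0,0]],
    [[0,0,0],[0,0,0]],
    [[0,0,0],[0,0,0]],
    [[0,0,0],[0,0,0]],
    [[0,0,0],[0,0,0]],
  ],
)

```text
clock: 6.6
position: [559.2, -299.8, 149.1]
ee_rot: [0.759, -0.651, 0.0, -0.0]
contact_force: [-0.3, -0.9, -1.1]
gripper_width: 46.1
grasp_force: 61.7
```

Run:
```python
from h import *
p,d=snap('top','a1'); W=cloud('top',d); snap('side','a1s')
a=np.hstack([p[80:270,230:430],cv2.imread('pics/a1s.png')[40:230,180:380]]);cv2.imwrite('pics/a1c.png',cv2.resize(a,(800,380)))
plan((564,-300,33.5,8.85))
```

```text
t 6.7 [ 559.2 -300.1  149. ] yaw -351.27 w 46.5 [ 0.3  0.3 -0.8] j [-0.24  0.47 -0.08 -0.   -1.03  0.39]
(564, -300, 33.5, 8.85) shift [ 0.003 -0.019  0.462] turn [-0.    -0.    -0.001]
```

View pics/a1c.png

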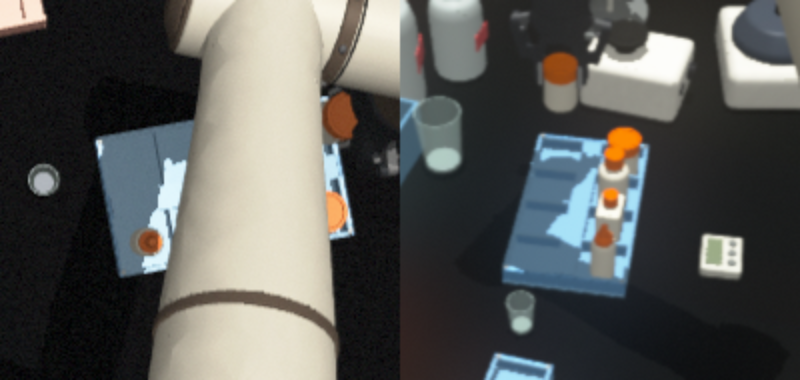

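The picture shows the jar held upright over the far-row cell across from the open jar, at (340,115) in the top crop.

Request:
arm_command(
  rows=[
    [[0.003,-0.019,0.06],[0,0,0]],
    [[0.003,-0.019,0.16],[0,0,0]],
    [[0.003,-0.019,0.27],[0,0,0]],
    [[0.003,-0.019,0.36],[0,0,0]],
    [[0.003,-0.019,0.43],[0,0,0]],
  ],
)

```text
clock: 7.2
position: [563.0, -300.1, 38.3]
ee_rot: [0.759, -0.652, -0.002, 0.001]
contact_force: [-0.5, 0.2, 0.4]
gripper_width: 46.9
grasp_force: 61.7
```

Request:
arm_command(
  rows=[
    [[0,0,0.012],[0,0,0]],
    [[0,0,0.022],[0,0,0]],
    [[0,0,0.03],[0,0,0]],
    [[0,0,0.034],[0,0,0]],
    [[0,0,0.036],[0,0,0]],
  ],
)

```text
clock: 7.7
position: [564.4, -300.7, 33.1]
ee_rot: [0.759, -0.651, 0.001, -0.0]
contact_force: [0.5, -1.0, -0.8]
gripper_width: 47.1
grasp_force: 61.7
```

```bash
python3 -c "
from h import *
plan((564,-300,32.4,8.85))"
```

```text
t 7.7 [ 564.4 -300.7   33.1] yaw -351.31 w 47.1 [ 0.5 -1.  -0.8] j [-0.24  0.6  -0.18  0.   -0.79  0.39]
(564, -300, 32.4, 8.85) shift [-0.003  0.001  0.003] turn [-0.    -0.    -0.001]
```

Request:
arm_command(
  rows=[
    [[0,0,0.002],[0,0,0]],
    [[0,0,0.004],[0,0,0]],
    [[0,0,0.006],[0,0,0]],
    [[0,0,0.006],[0,0,0]],
    [[0,0,0.006],[0,0,0]],
  ],
)

```text
clock: 8.2
position: [564.3, -300.9, 32.4]
ee_rot: [0.759, -0.651, 0.001, -0.0]
contact_force: [-2.0, 1.8, 5.8]
gripper_width: 46.7
grasp_force: 62.3
```

Request:
arm_command(
  rows=[
    [[0,0,0],[0,0,0]],
    [[0,0,0],[0,0,0]],
    [[0,0,0],[0,0,0]],
    [[0,0,0],[0,0,0]],
    [[0,0,0],[0,0,0]],
  ],
  grip=0.95,
)

```text
clock: 8.7
position: [563.8, -300.6, 30.6]
ee_rot: [0.759, -0.652, -0.0, 0.0]
contact_force: [0.2, -0.3, 0.1]
gripper_width: 81.3
grasp_force: 0.0
```

Request:
arm_command(
  rows=[
    [[0,0,-0.04],[0,0,0]],
    [[0,0,-0.13],[0,0,0]],
    [[0,0,-0.25],[0,0,0]],
    [[0,0,-0.38],[0,0,0]],
    [[0,0,-0.47],[0,0,0]],
  ],
)

```text
clock: 9.2
position: [564.8, -301.0, 151.7]
ee_rot: [0.759, -0.651, 0.002, -0.001]
contact_force: [-0.1, 0.0, 0.4]
gripper_width: 81.3
grasp_force: 0.0
```

```bash
python3 -c "
from h import *
plan((480.3,182.6,150,3.5),(480.3,182.6,31,3.5))"
```

```text
t 9.2 [ 564.8 -301.   151.7] yaw -351.29 w 81.3 [-0.1  0.   0.4] j [-0.24  0.47 -0.07  0.   -1.03  0.39]
(480.3, 182.6, 150, 3.5) shift [-0.654  0.014  0.001] turn [-0.   -0.    0.01]
(480.3, 182.6, 150, 3.5) shift [-0.654  0.034  0.001] turn [-0.   -0.    0.01]
(480.3, 182.6, 150, 3.5) shift [-0.652  0.053  0.002] turn [-0.   -0.    0.01]
(480.3, 182.6, 31, 3.5) shift [-0.     0.     0.476] turn [ 0. -0.  0.]
```

Request:
arm_command(
  rows=[
    [[-0.1,0,0],[0,0,0.002]],
    [[-0.24,0.005,0],[0,0,0.004]],
    [[-0.38,0.01,0],[0,0,0.006]],
    [[-0.52,0.012,0],[0,0,0.008]],
    [[-0.654,0.014,0],[0,0,0.01]],
  ],
)

```text
clock: 9.7
position: [535.5, -138.3, 149.3]
ee_rot: [0.748, -0.663, 0.0, -0.0]
contact_force: [0.4, -0.7, 0.3]
gripper_width: 81.1
grasp_force: 0.0
```

Request:
arm_command(
  rows=[
    [[-0.13,0.01,0],[0,0,0.002]],
    [[-0.26,0.015,0],[0,0,0.004]],
    [[-0.39,0.02,0],[0,0,0.006]],
    [[-0.52,0.03,0],[0,0,0.008]],
    [[-0.654,0.034,0],[0,0,0.01]],
  ],
)

```text
clock: 10.2
position: [507.5, 23.0, 149.3]
ee_rot: [0.738, -0.675, 0.0, -0.001]
contact_force: [-0.6, 0.6, -0.1]
gripper_width: 80.9
grasp_force: 0.0
```

Request:
arm_command(
  rows=[
    [[-0.17,0.01,0],[0,0,0.002]],
    [[-0.34,0.025,0],[0,0,0.005]],
    [[-0.5,0.04,0],[0,0,0.01]],
    [[-0.652,0.053,0],[0,0,0.01]],
    [[-0.652,0.053,0],[0,0,0.01]],
  ],
)

```text
clock: 10.7
position: [480.2, 186.8, 149.4]
ee_rot: [0.729, -0.685, 0.0, -0.001]
contact_force: [0.4, -0.5, -0.2]
gripper_width: 81.1
grasp_force: 0.0
```

Request:
arm_command(
  rows=[
    [[0,0,0],[0,0,0]],
    [[0,0,0],[0,0,0]],
  ],
)

```text
clock: 10.9
position: [480.0, 182.3, 148.6]
ee_rot: [0.727, -0.687, 0.0, -0.0]
contact_force: [0.3, -0.3, 0.2]
gripper_width: 81.5
grasp_force: 0.0
```

```bash
python3 -c "
from h import *
p,d=snap('side','b1');plan((480.3,182.6,31.5,3.5))
cv2.imwrite('pics/b1c.png',cv2.resize(p[20:350,120:400],(509,600)))"
```

```text
t 10.9 [480.1 182.1 148.6] yaw -356.79 w 81.2 [ 0.2 -0.5 -0.6] j [ 0.68  0.28 -0.38 -0.   -0.91 -0.62]
(480.3, 182.6, 31.5, 3.5) shift [-0.002 -0.001  0.468] turn [-0.     0.    -0.002]
```

View pics/b1c.png

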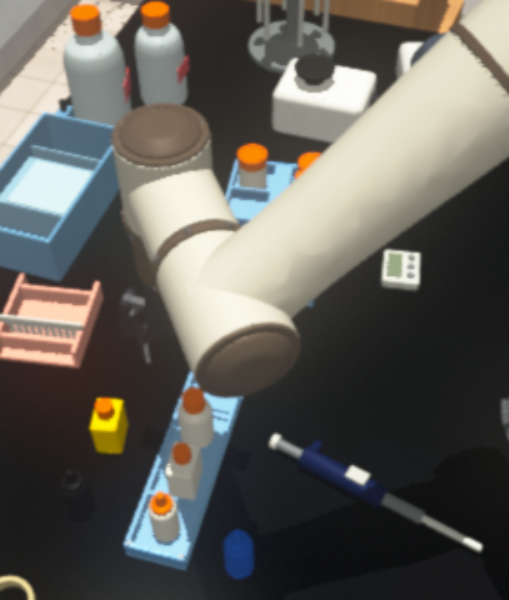

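The jar stands in the far-row cell at (252,165) in the crop. The gripper is over the round bottle at (195,400), so I'll grasp that next.

Request:
arm_command(
  rows=[
    [[0,0,0.08],[0,0,0]],
    [[0,0,0.2],[0,0,0]],
    [[0,0,0.33],[0,0,0]],
    [[0,0,0.43],[0,0,0]],
    [[0,0,0.468],[0,0,0]],
  ],
)

```text
clock: 11.45
position: [479.0, 180.8, 29.1]
ee_rot: [0.726, -0.687, -0.0, 0.002]
contact_force: [-0.7, 0.4, -0.5]
gripper_width: 81.5
grasp_force: 0.0
```

Request:
arm_command(
  rows=[
    [[0,0,0],[0,0,0]],
    [[0,0,0],[0,0,0]],
    [[0,0,0],[0,0,0]],
    [[0,0,0],[0,0,0]],
    [[0,0,0],[0,0,0]],
  ],
  grip=0,
)

```text
clock: 11.95
position: [481.2, 183.6, 33.0]
ee_rot: [0.727, -0.686, 0.0, -0.002]
contact_force: [-0.0, -1.0, 7.0]
gripper_width: 42.4
grasp_force: 61.0
```

```bash
python3 -c "
from h import *
plan((480.1,182.1,150,3.5),(553.1,-229,150,8.85))"
```

```text
t 11.9 [481.2 183.6  33. ] yaw -356.69 w 42.4 [-0. -1.  7.] j [ 0.68  0.44 -0.5   0.   -0.63 -0.62]
(480.1, 182.1, 150, 3.5) shift [ 0.005  0.003 -0.468] turn [-0.001  0.    -0.001]
(553.1, -229, 150, 8.85) shift [ 0.553 -0.064 -0.   ] turn [-0.    0.   -0.01]
(553.1, -229, 150, 8.85) shift [ 0.555 -0.046 -0.   ] turn [-0.    0.   -0.01]
(553.1, -229, 150, 8.85) shift [ 0.556 -0.029 -0.   ] turn [-0.    0.   -0.01]
```

Request:
arm_command(
  rows=[
    [[0,0,-0.04],[0,0,0]],
    [[0,0,-0.13],[0,0,0]],
    [[0,0,-0.25],[0,0,0]],
    [[0,0,-0.38],[0,0,0]],
    [[0,0,-0.471],[0,0,0]],
  ],
)

```text
clock: 12.45
position: [480.3, 183.2, 151.6]
ee_rot: [0.727, -0.686, 0.0, -0.001]
contact_force: [1.2, 0.6, -1.6]
gripper_width: 42.8
grasp_force: 61.1
```

Request:
arm_command(
  rows=[
    [[0.06,-0.01,0],[0,0,0]],
    [[0.17,-0.02,0],[0,0,-0.002]],
    [[0.29,-0.035,0],[0,0,-0.005]],
    [[0.42,-0.05,0],[0,0,-0.008]],
    [[0.553,-0.064,0],[0,0,-0.01]],
  ],
)

```text
clock: 12.95
position: [502.8, 44.0, 147.9]
ee_rot: [0.738, -0.675, -0.001, 0.001]
contact_force: [0.6, 0.1, -1.7]
gripper_width: 42.8
grasp_force: 61.2
```

Request:
arm_command(
  rows=[
    [[0.11,-0.01,0],[0,0,-0.002]],
    [[0.22,-0.02,0],[0,0,-0.004]],
    [[0.33,-0.03,0],[0,0,-0.006]],
    [[0.44,-0.04,0],[0,0,-0.008]],
    [[0.555,-0.046,0],[0,0,-0.01]],
  ],
)

```text
clock: 13.45
position: [526.5, -93.0, 147.8]
ee_rot: [0.748, -0.664, -0.001, 0.001]
contact_force: [0.6, 0.4, -1.4]
gripper_width: 42.7
grasp_force: 61.2
```

Request:
arm_command(
  rows=[
    [[0.13,-0.01,0],[0,0,-0.002]],
    [[0.26,-0.015,0],[0,0,-0.004]],
    [[0.38,-0.02,0],[0,0,-0.006]],
    [[0.48,-0.025,0],[0,0,-0.008]],
    [[0.556,-0.029,0],[0,0,-0.01]],
  ],
)

```text
clock: 13.95
position: [550.1, -230.3, 147.4]
ee_rot: [0.758, -0.652, -0.002, 0.001]
contact_force: [0.8, 0.8, -1.4]
gripper_width: 42.8
grasp_force: 61.2
```

Request:
arm_command(
  rows=[
    [[0,0,0],[0,0,0]],
    [[0,0,0],[0,0,0]],
    [[0,0,0],[0,0,0]],
    [[0,0,0],[0,0,0]],
  ],
)

```text
clock: 14.35
position: [551.3, -227.7, 148.9]
ee_rot: [0.759, -0.651, -0.0, 0.0]
contact_force: [0.7, 0.2, -0.9]
gripper_width: 42.6
grasp_force: 61.2
```

```bash
python3 -c "
from h import *
plan((553.1,-228.9,33,8.85))"
```

```text
t 14.3 [ 551.3 -227.7  148.9] yaw -351.26 w 42.6 [ 0.7  0.2 -0.9] j [-0.12  0.41 -0.18 -0.   -0.99  0.27]
(553.1, -228.9, 33, 8.85) shift [ 0.006 -0.007  0.464] turn [ 0.     0.    -0.001]
```

Request:
arm_command(
  rows=[
    [[0.006,-0.007,0.06],[0,0,0]],
    [[0.006,-0.007,0.16],[0,0,0]],
    [[0.006,-0.007,0.27],[0,0,0]],
    [[0.006,-0.007,0.36],[0,0,0]],
    [[0.006,-0.007,0.43],[0,0,0]],
  ],
)

```text
clock: 14.85
position: [553.0, -228.7, 40.2]
ee_rot: [0.759, -0.651, -0.001, 0.0]
contact_force: [-0.3, -0.4, -2.2]
gripper_width: 42.6
grasp_force: 61.2
```

Request:
arm_command(
  rows=[
    [[0,0,0.012],[0,0,0]],
    [[0,0,0.02],[0,0,0]],
    [[0,0,0.028],[0,0,0]],
    [[0,0,0.032],[0,0,0]],
    [[0,0,0.034],[0,0,0]],
  ],
)

```text
clock: 15.35
position: [554.0, -229.7, 33.9]
ee_rot: [0.759, -0.652, 0.001, -0.0]
contact_force: [0.7, -0.1, -1.7]
gripper_width: 42.9
grasp_force: 61.2
```

Request:
arm_command(
  rows=[
    [[0,0,0.002],[0,0,0]],
    [[0,0,0.003],[0,0,0]],
    [[0,0,0.004],[0,0,0]],
    [[0,0,0.004],[0,0,0]],
  ],
)

```text
clock: 15.75
position: [553.9, -229.8, 33.0]
ee_rot: [0.759, -0.651, 0.0, -0.0]
contact_force: [-2.1, 0.6, 5.3]
gripper_width: 42.8
grasp_force: 61.2
```

Contact force is 5.3 N, so the bottle is down. Release, rise, then the oblong.

Request:
arm_command(
  rows=[
    [[0,0,0],[0,0,0]],
    [[0,0,0],[0,0,0]],
    [[0,0,0],[0,0,0]],
    [[0,0,0],[0,0,0]],
    [[0,0,0],[0,0,0]],
  ],
  grip=0.95,
)

```text
clock: 16.25
position: [553.5, -229.7, 31.9]
ee_rot: [0.759, -0.652, -0.0, 0.0]
contact_force: [0.5, 0.1, 0.2]
gripper_width: 81.1
grasp_force: 0.0
```

Request:
arm_command(
  rows=[
    [[0,0,-0.04],[0,0,0]],
    [[0,0,-0.13],[0,0,0]],
    [[0,0,-0.25],[0,0,0]],
    [[0,0,-0.38],[0,0,0]],
    [[0,0,-0.47],[0,0,0]],
  ],
)

```text
clock: 16.75
position: [554.4, -230.0, 152.9]
ee_rot: [0.759, -0.651, 0.002, -0.001]
contact_force: [0.0, -0.4, -0.1]
gripper_width: 81.2
grasp_force: 0.0
```

```bash
python3 -c "
from h import *
p=cv2.imread('pics/top0.png');W=cloud('top',np.load('pics/top0.npy'))
h=cv2.cvtColor(p,cv2.COLOR_BGR2HSV);m=(np.hypot(W[...,0]-470,W[...,1]-250)<32)&(W[...,2]>60)&(W[...,2]<72);print(cv2.minAreaRect(W[m][:,:2].astype(np.float32)))
plan((469.7,251,150,3.5))"
```

```text
((469.6187438964844, 251.03871154785156), (33.77858352661133, 48.37721252441406), 7.695057392120361)
t 16.8 [ 554.4 -230.   152.9] yaw -351.29 w 81.2 [ 0.  -0.4 -0.1] j [-0.12  0.41 -0.17  0.   -0.99  0.27]
(469.7, 251, 150, 3.5) shift [-0.651  0.015  0.003] turn [-0.   -0.    0.01]
(469.7, 251, 150, 3.5) shift [-0.65   0.034  0.003] turn [-0.   -0.    0.01]
(469.7, 251, 150, 3.5) shift [-0.649  0.054  0.003] turn [-0.   -0.    0.01]
```

```bash
python3 -c "
from h import *
plan((469.7,251,150,7.7))"
```

```text
t 16.8 [ 554.4 -230.   152.9] yaw -351.29 w 81.2 [ 0.  -0.4 -0.1] j [-0.12  0.41 -0.17  0.   -0.99  0.27]
(469.7, 251, 150, 7.7) shift [-0.651  0.015  0.003] turn [-0.    -0.     0.002]
(469.7, 251, 150, 7.7) shift [-0.651  0.018  0.003] turn [-0.    -0.     0.002]
(469.7, 251, 150, 7.7) shift [-0.651  0.022  0.003] turn [-0.    -0.     0.002]
```

Request:
arm_command(
  rows=[
    [[-0.1,0.002,0],[0,0,0]],
    [[-0.24,0.005,0],[0,0,0]],
    [[-0.38,0.009,0],[0,0,0.001]],
    [[-0.52,0.012,0],[0,0,0.001]],
    [[-0.651,0.015,0],[0,0,0.002]],
  ],
)

```text
clock: 17.25
position: [525.0, -68.1, 150.5]
ee_rot: [0.757, -0.654, 0.0, -0.0]
contact_force: [1.6, 0.2, 0.7]
gripper_width: 80.9
grasp_force: 0.0
```

Request:
arm_command(
  rows=[
    [[-0.13,0.004,0],[0,0,0]],
    [[-0.26,0.007,0],[0,0,0]],
    [[-0.39,0.011,0],[0,0,0.001]],
    [[-0.52,0.014,0],[0,0,0.001]],
    [[-0.651,0.018,0],[0,0,0.002]],
  ],
)

```text
clock: 17.75
position: [497.0, 92.4, 150.5]
ee_rot: [0.755, -0.656, 0.0, -0.001]
contact_force: [0.3, 0.3, 0.3]
gripper_width: 81.2
grasp_force: 0.0
```

Request:
arm_command(
  rows=[
    [[-0.17,0.006,0],[0,0,0]],
    [[-0.34,0.011,0],[0,0,0.001]],
    [[-0.5,0.017,0],[0,0,0.002]],
    [[-0.651,0.022,0],[0,0,0.002]],
    [[-0.651,0.022,0],[0,0,0.002]],
  ],
)

```text
clock: 18.25
position: [469.2, 255.5, 150.6]
ee_rot: [0.754, -0.657, 0.0, -0.001]
contact_force: [-0.2, 0.1, 0.2]
gripper_width: 81.2
grasp_force: 0.0
```

Request:
arm_command(
  rows=[
    [[0,0,0],[0,0,0]],
    [[0,0,0],[0,0,0]],
    [[0,0,0],[0,0,0]],
  ],
)

```text
clock: 18.55
position: [469.4, 250.4, 149.8]
ee_rot: [0.752, -0.659, 0.0, 0.0]
contact_force: [-0.2, 0.1, -0.9]
gripper_width: 81.3
grasp_force: 0.0
```

```bash
python3 -c "
from h import *
p,d=snap('side','c1');plan((469.7,251,31.5,7.7))
cv2.imwrite('pics/c1c.png',cv2.resize(p[60:350,120:400],(579,600)))"
```

```text
t 18.6 [469.4 250.4 149.7] yaw -352.48 w 81.0 [-0.1 -0.  -0.5] j [ 0.8   0.3  -0.34  0.   -0.93 -0.66]
(469.7, 251, 31.5, 7.7) shift [-0.002 -0.001  0.473] turn [-0.    -0.    -0.001]
```

View pics/c1c.png

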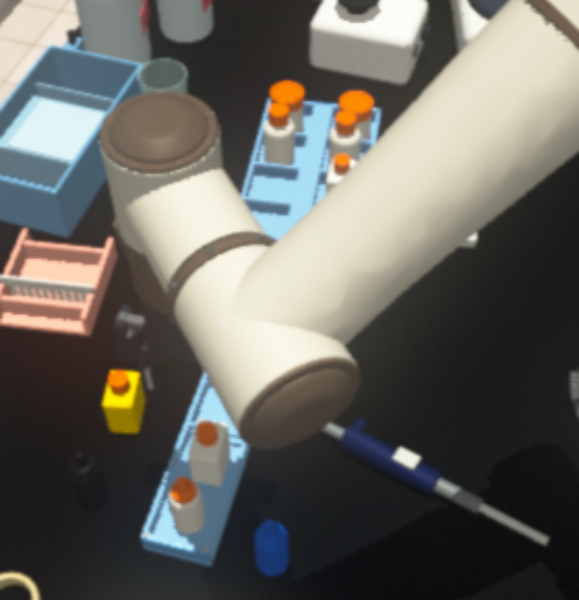

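The jar (287,105) and round bottle (280,135) stand in the far row across from their twins. The white oblong is at (208,455), and the yellow look-alike (125,400) is clear of the fingers.

Request:
arm_command(
  rows=[
    [[0,0,0.08],[0,0,0]],
    [[0,0,0.2],[0,0,0]],
    [[0,0,0.33],[0,0,0]],
    [[0,0,0.43],[0,0,0]],
    [[0,0,0.473],[0,0,0]],
  ],
)

```text
clock: 19.1
position: [468.4, 249.6, 29.1]
ee_rot: [0.752, -0.659, -0.0, 0.002]
contact_force: [-0.1, -0.5, 0.6]
gripper_width: 81.0
grasp_force: 0.0
```

Request:
arm_command(
  rows=[
    [[0,0,0],[0,0,0]],
    [[0,0,0],[0,0,0]],
    [[0,0,0],[0,0,0]],
    [[0,0,0],[0,0,0]],
    [[0,0,0],[0,0,0]],
  ],
  grip=0,
)

```text
clock: 19.6
position: [470.3, 252.3, 32.9]
ee_rot: [0.753, -0.658, 0.0, -0.002]
contact_force: [-0.8, 0.4, 5.7]
gripper_width: 33.6
grasp_force: 60.6
```

Request:
arm_command(
  rows=[
    [[0,0,0],[0,0,0]],
  ],
)

```text
clock: 19.7
position: [470.2, 252.3, 32.9]
ee_rot: [0.753, -0.658, 0.0, -0.002]
contact_force: [-0.6, -0.5, 6.6]
gripper_width: 33.7
grasp_force: 60.6
```

```bash
python3 -c "
from h import *
plan((469.7,251,150,7.7),(542.7,-161.6,150,8.85))"
```

```text
t 19.7 [470.2 252.3  32.9] yaw -352.36 w 33.7 [-0.6 -0.5  6.6] j [ 0.8   0.46 -0.46  0.   -0.65 -0.66]
(469.7, 251, 150, 7.7) shift [ 0.004  0.001 -0.468] turn [-0.001  0.001 -0.   ]
(542.7, -161.6, 150, 8.85) shift [ 0.558 -0.023  0.   ] turn [ 0.    -0.    -0.002]
(542.7, -161.6, 150, 8.85) shift [ 0.558 -0.019  0.   ] turn [ 0.    -0.    -0.002]
(542.7, -161.6, 150, 8.85) shift [ 0.558 -0.015  0.   ] turn [ 0.    -0.    -0.002]
```

Request:
arm_command(
  rows=[
    [[0,0,-0.04],[0,0,0]],
    [[0,0,-0.13],[0,0,0]],
    [[0,0,-0.25],[0,0,0]],
    [[0,0,-0.38],[0,0,0]],
    [[0,0,-0.471],[0,0,0]],
  ],
)

```text
clock: 20.2
position: [469.5, 251.7, 151.7]
ee_rot: [0.753, -0.659, 0.0, -0.001]
contact_force: [0.2, -0.4, -1.0]
gripper_width: 33.1
grasp_force: 59.9
```

Request:
arm_command(
  rows=[
    [[0.06,-0.003,0],[0,0,0]],
    [[0.17,-0.007,0],[0,0,0]],
    [[0.29,-0.012,0],[0,0,-0.001]],
    [[0.42,-0.018,0],[0,0,-0.001]],
    [[0.558,-0.023,0],[0,0,-0.002]],
  ],
)

```text
clock: 20.7
position: [492.4, 112.0, 148.2]
ee_rot: [0.755, -0.656, -0.001, 0.001]
contact_force: [0.5, 0.0, 0.1]
gripper_width: 32.8
grasp_force: 59.9
```

Request:
arm_command(
  rows=[
    [[0.11,-0.004,0],[0,0,0]],
    [[0.22,-0.008,0],[0,0,0]],
    [[0.33,-0.012,0],[0,0,-0.001]],
    [[0.44,-0.016,0],[0,0,-0.001]],
    [[0.558,-0.02,0],[0,0,-0.002]],
  ],
)

```text
clock: 21.2
position: [516.5, -25.2, 148.2]
ee_rot: [0.756, -0.654, -0.001, 0.001]
contact_force: [1.0, 0.6, 0.2]
gripper_width: 33.5
grasp_force: 59.9
```

Request:
arm_command(
  rows=[
    [[0.13,-0.004,0],[0,0,0]],
    [[0.26,-0.008,0],[0,0,0]],
    [[0.38,-0.011,0],[0,0,-0.001]],
    [[0.48,-0.014,0],[0,0,-0.001]],
    [[0.56,-0.016,0],[0,0,-0.002]],
  ],
)

```text
clock: 21.7
position: [540.6, -163.3, 147.9]
ee_rot: [0.758, -0.652, -0.001, 0.001]
contact_force: [0.5, -0.2, -1.3]
gripper_width: 33.2
grasp_force: 59.9
```

Request:
arm_command(
  rows=[
    [[0,0,0],[0,0,0]],
    [[0,0,0],[0,0,0]],
    [[0,0,0],[0,0,0]],
    [[0,0,0],[0,0,0]],
  ],
)

```text
clock: 22.1
position: [541.6, -160.7, 149.0]
ee_rot: [0.759, -0.651, -0.0, 0.0]
contact_force: [0.6, 0.1, -0.9]
gripper_width: 33.4
grasp_force: 59.9
```

```bash
python3 -c "
from h import *
plan((542.7,-161.6,33,8.85))"
```

```text
t 22.1 [ 541.6 -160.7  149. ] yaw -351.26 w 33.4 [ 0.6  0.1 -0.9] j [-0.    0.36 -0.26 -0.   -0.96  0.15]
(542.7, -161.6, 33, 8.85) shift [ 0.004 -0.004  0.464] turn [ 0.     0.    -0.001]
```

Request:
arm_command(
  rows=[
    [[0.004,-0.004,0.06],[0,0,0]],
    [[0.004,-0.004,0.16],[0,0,0]],
    [[0.004,-0.004,0.27],[0,0,0]],
    [[0.004,-0.004,0.36],[0,0,0]],
    [[0.004,-0.004,0.43],[0,0,0]],
  ],
)

```text
clock: 22.6
position: [542.5, -161.5, 40.2]
ee_rot: [0.759, -0.651, -0.001, 0.0]
contact_force: [0.6, 0.1, -1.4]
gripper_width: 33.1
grasp_force: 59.9
```

Request:
arm_command(
  rows=[
    [[0,0,0.012],[0,0,0]],
    [[0,0,0.02],[0,0,0]],
    [[0,0,0.028],[0,0,0]],
    [[0,0,0.032],[0,0,0]],
    [[0,0,0.034],[0,0,0]],
  ],
)

```text
clock: 23.1
position: [543.5, -162.3, 33.8]
ee_rot: [0.759, -0.651, 0.001, -0.0]
contact_force: [0.1, 0.2, -0.2]
gripper_width: 33.0
grasp_force: 59.9
```

Request:
arm_command(
  rows=[
    [[0,0,0.002],[0,0,0]],
    [[0,0,0.003],[0,0,0]],
    [[0,0,0.004],[0,0,0]],
    [[0,0,0.004],[0,0,0]],
  ],
)

```text
clock: 23.5
position: [543.4, -162.4, 32.9]
ee_rot: [0.759, -0.651, 0.0, -0.0]
contact_force: [-1.8, 0.8, 5.0]
gripper_width: 33.2
grasp_force: 60.7
```

Request:
arm_command(
  rows=[
    [[0,0,0],[0,0,0]],
    [[0,0,0],[0,0,0]],
    [[0,0,0],[0,0,0]],
    [[0,0,0],[0,0,0]],
    [[0,0,0],[0,0,0]],
  ],
  grip=0.95,
)

```text
clock: 24.0
position: [543.0, -162.3, 31.9]
ee_rot: [0.759, -0.652, -0.0, 0.0]
contact_force: [0.3, -0.4, 0.4]
gripper_width: 81.1
grasp_force: 0.0
```

Request:
arm_command(
  rows=[
    [[0,0,-0.04],[0,0,0]],
    [[0,0,-0.13],[0,0,0]],
    [[0,0,-0.25],[0,0,0]],
    [[0,0,-0.38],[0,0,0]],
    [[0,0,-0.47],[0,0,0]],
  ],
)

```text
clock: 24.5
position: [543.9, -162.5, 152.8]
ee_rot: [0.759, -0.651, 0.002, -0.001]
contact_force: [-0.2, 0.4, 0.4]
gripper_width: 81.3
grasp_force: 0.0
```

```bash
python3 -c "
from h import *
p=cv2.imread('pics/top0.png');W=cloud('top',np.load('pics/top0.npy'))
print(top(W,468,316,40,72,22),top(W,468,316,80,105),top(W,468,316,90,105))
plan((468.7,317,150,3.5))"
```

```text
[469.1 316.2  17.  469.6 313.6 467.9 307.6  60.4 100. ] [470.3 314.8   8.4 469.9 314.3 468.8 314.3  89.5  40. ] [468.6 315.8   4.7 468.8 315.4 468.6 315.5  95.8  20. ]
t 24.5 [ 543.9 -162.5  152.8] yaw -351.29 w 81.3 [-0.2  0.4  0.4] j [-0.    0.36 -0.25  0.   -0.96  0.16]
(468.7, 317, 150, 3.5) shift [-0.647  0.002  0.003] turn [-0.   -0.    0.01]
(468.7, 317, 150, 3.5) shift [-0.647  0.022  0.003] turn [-0.   -0.    0.01]
(468.7, 317, 150, 3.5) shift [-0.646  0.042  0.003] turn [-0.   -0.    0.01]
```

Request:
arm_command(
  rows=[
    [[-0.1,0,0],[0,0,0.002]],
    [[-0.24,0.001,0],[0,0,0.004]],
    [[-0.38,0.001,0],[0,0,0.006]],
    [[-0.52,0.002,0],[0,0,0.008]],
    [[-0.646,0.002,0],[0,0,0.01]],
  ],
)

```text
clock: 25.0
position: [517.9, -1.4, 150.5]
ee_rot: [0.748, -0.663, 0.0, -0.001]
contact_force: [0.8, 0.5, -0.3]
gripper_width: 81.1
grasp_force: 0.0
```

Request:
arm_command(
  rows=[
    [[-0.13,0.004,0],[0,0,0.002]],
    [[-0.26,0.008,0],[0,0,0.004]],
    [[-0.39,0.012,0],[0,0,0.006]],
    [[-0.52,0.017,0],[0,0,0.008]],
    [[-0.646,0.022,0],[0,0,0.01]],
  ],
)

```text
clock: 25.5
position: [493.1, 158.4, 150.5]
ee_rot: [0.738, -0.675, 0.0, -0.001]
contact_force: [0.2, 0.9, -0.0]
gripper_width: 81.4
grasp_force: 0.0
```

Request:
arm_command(
  rows=[
    [[-0.17,0.01,0],[0,0,0.002]],
    [[-0.34,0.02,0],[0,0,0.005]],
    [[-0.5,0.03,0],[0,0,0.01]],
    [[-0.645,0.042,0],[0,0,0.01]],
    [[-0.645,0.042,0],[0,0,0.01]],
  ],
)

```text
clock: 26.0
position: [468.4, 320.6, 150.3]
ee_rot: [0.729, -0.685, 0.0, -0.001]
contact_force: [0.0, 0.6, -0.1]
gripper_width: 81.2
grasp_force: 0.0
```

Request:
arm_command(
  rows=[
    [[0,0,0],[0,0,0]],
    [[0,0,0],[0,0,0]],
    [[0,0,0],[0,0,0]],
  ],
)

```text
clock: 26.3
position: [468.8, 315.5, 149.9]
ee_rot: [0.727, -0.687, 0.0, 0.0]
contact_force: [0.3, -0.0, -0.5]
gripper_width: 81.4
grasp_force: 0.0
```

```bash
python3 -c "
from h import *
p,d=snap('side','d1');plan((469,316.3,30.5,3.5))
cv2.imwrite('pics/d1c.png',cv2.resize(p[60:350,120:400],(579,600)))"
```

```text
t 26.4 [468.9 315.5 149.8] yaw -356.80 w 81.1 [ 1.  -0.1 -0.3] j [ 0.88  0.36 -0.26  0.   -0.96 -0.82]
(469, 316.3, 30.5, 3.5) shift [-0.003 -0.001  0.477] turn [-0.     0.    -0.002]
```

View pics/d1c.png

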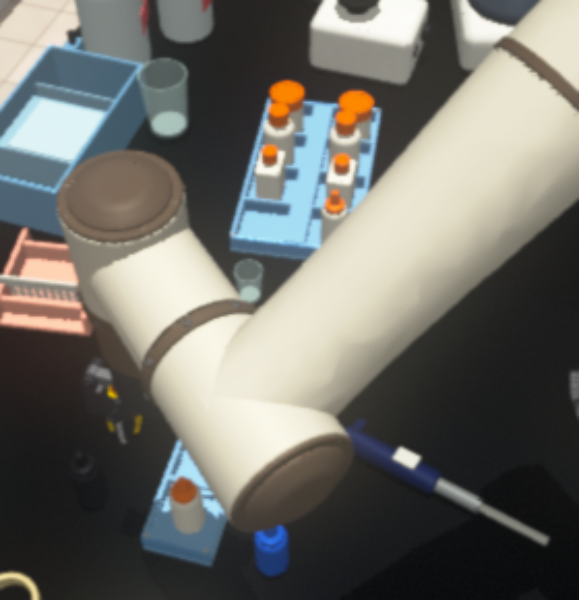

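Three fresh bottles stand in the far row across from their twins: jar (287,105), round (280,130), oblong (270,170). The white dropper at (186,505) in the rack is the target. The black (85,480) and blue (270,550) ones stay where they are.

Request:
arm_command(
  rows=[
    [[0,0,0.08],[0,0,0]],
    [[0,0,0.2],[0,0,0]],
    [[0,0,0.33],[0,0,0]],
    [[0,0,0.43],[0,0,0]],
    [[0,0,0.475],[0,0,0]],
  ],
)

```text
clock: 26.85
position: [467.8, 314.7, 28.6]
ee_rot: [0.727, -0.687, -0.0, 0.002]
contact_force: [-0.5, -0.3, 0.3]
gripper_width: 81.3
grasp_force: 0.0
```

Request:
arm_command(
  rows=[
    [[0,0,0],[0,0,0]],
    [[0,0,0],[0,0,0]],
    [[0,0,0],[0,0,0]],
    [[0,0,0],[0,0,0]],
    [[0,0,0],[0,0,0]],
  ],
  grip=0,
)

```text
clock: 27.35
position: [469.6, 317.6, 32.6]
ee_rot: [0.727, -0.686, 0.0, -0.002]
contact_force: [-0.3, 0.7, 7.2]
gripper_width: 32.6
grasp_force: 59.5
```

Request:
arm_command(
  rows=[
    [[0,0,0],[0,0,0]],
  ],
)

```text
clock: 27.45
position: [469.6, 317.6, 32.6]
ee_rot: [0.727, -0.686, 0.0, -0.002]
contact_force: [0.0, -0.6, 6.3]
gripper_width: 32.5
grasp_force: 59.5
```

```bash
python3 -c "
from h import *
plan((469,316,150,3.5),(532.2,-94.4,150,8.85))"
```

```text
t 27.4 [469.6 317.6  32.6] yaw -356.67 w 32.5 [ 0.  -0.6  6.3] j [ 0.88  0.51 -0.37  0.   -0.69 -0.82]
(469, 316, 150, 3.5) shift [ 0.005  0.001 -0.47 ] turn [-0.001  0.001 -0.001]
(532.2, -94.4, 150, 8.85) shift [ 0.551 -0.051 -0.   ] turn [ 0.   -0.   -0.01]
(532.2, -94.4, 150, 8.85) shift [ 0.553 -0.034 -0.   ] turn [ 0.   -0.   -0.01]
(532.2, -94.4, 150, 8.85) shift [ 0.553 -0.016  0.   ] turn [ 0.   -0.   -0.01]
```

Request:
arm_command(
  rows=[
    [[0,0,-0.04],[0,0,0]],
    [[0,0,-0.13],[0,0,0]],
    [[0,0,-0.25],[0,0,0]],
    [[0,0,-0.38],[0,0,0]],
    [[0,0,-0.472],[0,0,0]],
  ],
)

```text
clock: 27.95
position: [468.9, 316.9, 151.5]
ee_rot: [0.727, -0.686, 0.0, -0.001]
contact_force: [1.0, 0.5, -1.2]
gripper_width: 32.8
grasp_force: 59.5
```

Request:
arm_command(
  rows=[
    [[0.06,-0.006,0],[0,0,0]],
    [[0.17,-0.015,0],[0,0,-0.002]],
    [[0.29,-0.026,0],[0,0,-0.005]],
    [[0.42,-0.039,0],[0,0,-0.008]],
    [[0.551,-0.051,0],[0,0,-0.01]],
  ],
)

```text
clock: 28.45
position: [488.3, 177.7, 148.0]
ee_rot: [0.738, -0.675, -0.0, 0.001]
contact_force: [0.9, -0.1, -0.7]
gripper_width: 32.5
grasp_force: 59.6
```

Request:
arm_command(
  rows=[
    [[0.11,-0.007,0],[0,0,-0.002]],
    [[0.22,-0.014,0],[0,0,-0.004]],
    [[0.33,-0.02,0],[0,0,-0.006]],
    [[0.44,-0.027,0],[0,0,-0.008]],
    [[0.553,-0.034,0],[0,0,-0.01]],
  ],
)

```text
clock: 28.95
position: [508.8, 41.1, 148.0]
ee_rot: [0.748, -0.663, -0.001, 0.001]
contact_force: [0.4, 0.8, -1.3]
gripper_width: 33.0
grasp_force: 59.6
```

Request:
arm_command(
  rows=[
    [[0.13,-0.004,0],[0,0,-0.002]],
    [[0.26,-0.008,0],[0,0,-0.004]],
    [[0.38,-0.012,0],[0,0,-0.006]],
    [[0.48,-0.015,0],[0,0,-0.008]],
    [[0.555,-0.018,0],[0,0,-0.01]],
  ],
)

```text
clock: 29.45
position: [529.7, -96.3, 147.8]
ee_rot: [0.758, -0.652, -0.001, 0.001]
contact_force: [-0.2, 0.9, -1.1]
gripper_width: 32.3
grasp_force: 59.6
```

Request:
arm_command(
  rows=[
    [[0,0,0],[0,0,0]],
    [[0,0,0],[0,0,0]],
    [[0,0,0],[0,0,0]],
    [[0,0,0],[0,0,0]],
  ],
)

```text
clock: 29.85
position: [530.8, -93.7, 148.7]
ee_rot: [0.759, -0.651, -0.0, 0.0]
contact_force: [0.2, 1.1, -0.8]
gripper_width: 32.4
grasp_force: 59.6
```

```bash
python3 -c "
from h import *
plan((532.2,-94.4,32.6,8.85))"
```

```text
t 29.9 [530.8 -93.7 148.7] yaw -351.26 w 32.4 [ 0.2  1.1 -0.8] j [ 0.13  0.32 -0.32 -0.   -0.93  0.03]
(532.2, -94.4, 32.6, 8.85) shift [ 0.004 -0.005  0.464] turn [ 0.     0.    -0.001]
```

Request:
arm_command(
  rows=[
    [[0.004,-0.005,0.06],[0,0,0]],
    [[0.004,-0.005,0.16],[0,0,0]],
    [[0.004,-0.005,0.27],[0,0,0]],
    [[0.004,-0.005,0.36],[0,0,0]],
    [[0.004,-0.005,0.43],[0,0,0]],
  ],
)

```text
clock: 30.35
position: [531.9, -94.4, 40.0]
ee_rot: [0.759, -0.651, -0.001, 0.0]
contact_force: [-0.2, -1.0, 0.1]
gripper_width: 32.7
grasp_force: 59.6
```

Request:
arm_command(
  rows=[
    [[0,0,0.012],[0,0,0]],
    [[0,0,0.02],[0,0,0]],
    [[0,0,0.028],[0,0,0]],
    [[0,0,0.032],[0,0,0]],
    [[0,0,0.034],[0,0,0]],
  ],
)

```text
clock: 30.85
position: [532.9, -95.0, 33.5]
ee_rot: [0.759, -0.651, 0.001, -0.001]
contact_force: [-0.4, 0.1, -1.0]
gripper_width: 32.7
grasp_force: 59.6
```

Request:
arm_command(
  rows=[
    [[0,0,0.002],[0,0,0]],
    [[0,0,0.003],[0,0,0]],
    [[0,0,0.004],[0,0,0]],
    [[0,0,0.004],[0,0,0]],
  ],
)

```text
clock: 31.25
position: [532.7, -95.2, 32.6]
ee_rot: [0.759, -0.651, 0.0, -0.0]
contact_force: [-2.8, -1.0, 4.7]
gripper_width: 32.9
grasp_force: 59.7
```

Request:
arm_command(
  rows=[
    [[0,0,0],[0,0,0]],
    [[0,0,0],[0,0,0]],
    [[0,0,0],[0,0,0]],
    [[0,0,0],[0,0,0]],
    [[0,0,0],[0,0,0]],
  ],
  grip=0.95,
)

```text
clock: 31.75
position: [532.4, -95.2, 31.6]
ee_rot: [0.759, -0.652, -0.0, 0.0]
contact_force: [0.2, -0.4, -0.3]
gripper_width: 80.8
grasp_force: 0.0
```

Request:
arm_command(
  rows=[
    [[0,0,-0.04],[0,0,0]],
    [[0,0,-0.13],[0,0,0]],
    [[0,0,-0.25],[0,0,0]],
    [[0,0,-0.38],[0,0,0]],
    [[0,0,-0.5],[0,0,0]],
  ],
)

```text
clock: 32.25
position: [532.5, -95.2, 159.1]
ee_rot: [0.759, -0.651, 0.001, -0.0]
contact_force: [0.7, 0.0, 0.0]
gripper_width: 80.9
grasp_force: 0.0
```

Request:
arm_command(
  rows=[
    [[-0.12,0,0],[0,0,0]],
    [[-0.28,0,0],[0,0,0]],
    [[-0.44,0,0],[0,0,0]],
    [[-0.6,0,0],[0,0,0]],
    [[-0.75,0,0],[0,0,0]],
  ],
)

```text
clock: 32.75
position: [503.8, 91.8, 157.8]
ee_rot: [0.759, -0.651, 0.0, -0.001]
contact_force: [0.6, 0.5, -0.4]
gripper_width: 81.2
grasp_force: 0.0
```

Request:
arm_command(
  rows=[
    [[-0.1,0,0],[0,0,0]],
    [[-0.15,0,0],[0,0,0]],
    [[-0.2,0,0],[0,0,0]],
    [[-0.2,0,0],[0,0,0]],
    [[-0.2,0,0],[0,0,0]],
  ],
)

```text
clock: 33.25
position: [496.6, 139.1, 156.8]
ee_rot: [0.758, -0.652, -0.0, 0.0]
contact_force: [0.2, -0.1, -0.1]
gripper_width: 81.0
grasp_force: 0.0
```

Run:
```python
from h import *
p,d=snap('top','e1'); W=cloud('top',d); s,_=snap('side','e1s')
for n,x,y,z0,z1 in [('jar',563,-296,60,80),('round',553,-229,86,105),('obl',543,-162,76,92),('drop',532,-95,88,105),('Ojar',468,-304,60,80),('Oround',465,-241,86,105),('Oobl',450,-176,76,92),('Odrop',439,-105,88,105)]:
    try: print(n,top(W,x,y,z0,z1))
    except Exception as e: print(n,'hidden')
a=np.hstack([p[80:270,230:430],s[40:230,180:380]]);cv2.imwrite('pics/e1c.png',cv2.resize(a,(800,380)))
```

```text
jar [ 565.8 -295.5   24.5  565.5 -295.7  565.5 -295.1   70.6  379. ]
round [ 555.3 -229.5   13.9  554.8 -228.8  554.8 -228.3   97.2  138. ]
obl [ 545.3 -162.4   10.9  545.  -161.8  545.  -161.6   85.5   81. ]
drop [534.3 -95.2   5.  533.7 -94.6 533.9 -95.   95.2  19. ]
Ojar [ 467.2 -305.9   24.3  467.8 -305.8  467.5 -305.    70.7  374. ]
Oround [ 465.  -241.4   14.   465.  -241.4  464.7 -240.8   97.3  134. ]
Oobl [ 449.9 -175.7   11.1  449.4 -175.6  449.8 -175.2   85.4   83. ]
Odrop [ 438.1 -106.1    5.3  438.8 -105.4  438.4 -105.6   94.4   19. ]
```

View pics/e1c.png

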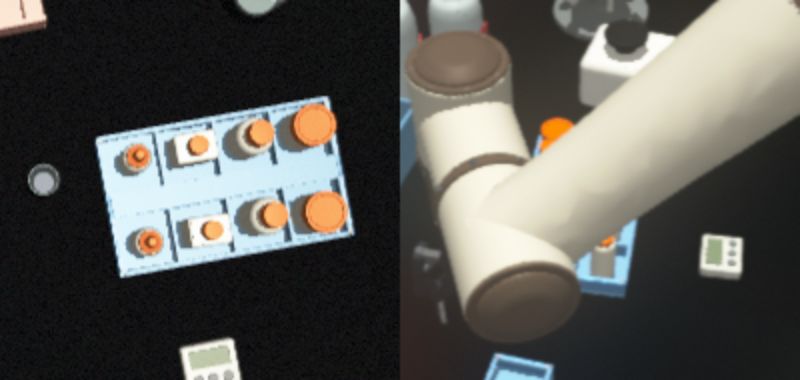

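All four fresh bottles stand upright in the far row (138,157 to 315,125 in the top crop), each across from its twin, and the open ones have not moved.

```bash
python3 -c "
from bench import arm
print(arm.job_done())"
```

```text
the job is handed in; nothing more can be done
None
```

I moved all four fresh bottles into the far row, each set down upright across from the open bottle of its own kind. The final picture shows the open bottles unmoved, and I handed the job in at about 33 s on the robot's clock.

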